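Park the roller bar in the bay behind the post

TASK

Push the long roller bar along the bench into the three-sided parking bay: the post blocks the straight way in, so push one end and then the other to angle the bar past the post. At the end the bar lies flat, wholly inside the bay and roughly parallel to its back wall. Only push it, never pick it up or tip it, and leave everything else on the bench where it is.

Things in the scene. Friction and masses are not known exactly. Their poses are not given: they have to be found in the camera images.
- bay: Parking bay: three straight grey walls (30 high, 6 thick) fixed on the bench round a dark mat flush with the bench. Inside 300 wide (y), 90 deep (x). Origin: centre of the inside floor, at bench level. x points from the open side (line x = -45, facing the robot) to the back wall (inner face x = +45), y to the left wall seen from the robot (inner faces y = +-150). Fixed.
- post: Round steel post with black cap, 24 diameter, 50 high, fixed to the bench just outside the bay's open side: 58 to 64 in front of the bay's origin and 48 to 62 left of it (+y). Between it and the bay's right wall is a gap of about 190. Origin: centre of its foot.
- bar: The roller bar, a printer part: aluminium, 220 long, 24 wide, 18 high, black end caps flush with its faces; on top a thin shaft with four rubber rollers (28 above the bench, within the bar's width). About 0.3 kg, slides flat. Origin: centre of its underside; y along its length, z up. Starts in front of the bay, right of the post, lying roughly along the bay's y.
- bar_mid (a point): Centre of the bar, 9 above its underside; axes as the bar's.
- bar_end_a (a point): Centre of the bar's end face at its +y end (110 from the middle; at the start the left end, nearer the post), 9 above its underside.
- bar_end_b (a point): Centre of the bar's other end face (-y end, at the start the right end), 9 above its underside.
- screwdriver: Bystander, loose: screwdriver with a yellow handle, 170 long, lying on the bench in front and to the left of the bay. Origin: on the bench under its middle.
- cartridge: Bystander, loose: black ink cartridge, 60 x 30 x 42 high, standing just outside the bay's right wall. Origin: on the bench under its middle.
- jar: Bystander, loose: clear jar with a steel cap, 50 diameter x 60 high, standing just outside the bay's left wall. Origin: on its axis, at the bench.
- phone: Bystander, loose: black phone, 150 x 74 x 9, lying at the right of the bench. Origin: on the bench under its middle.
- air_can: Bystander, loose: compressed-air can, 60 diameter x 170 high, standing at the far left. Origin: on its axis, at the bench.
- dish: Bystander, loose: small open black plastic dish, 60 x 90 x 35 high, standing at the right of the bench. Origin: on the bench under its middle.
- brush: Bystander, loose: cleaning brush, 160 long, lying at the front left. Origin: on the bench under its middle.
There are look-alikes about, which are no part of the job. Of the things that look like the bar, take the one that is farthest to the robot's right at the start.

How it is judged:
On the way:
1. one end of the bar is past the post, inside the bay, while the other end is still outside it (((x of bar_end_a in the frame of bay above -0.036 m and y of bar_end_a in the frame of bay above -0.153 m and x of bar_end_b in the frame of bay below -0.05 m) or (x of bar_end_b in the frame of bay above -0.036 m and y of bar_end_b in the frame of bay above -0.153 m and x of bar_end_a in the frame of bay below -0.05 m))), for 0.1 s.
At the end, for the whole second after the job is handed in: The bar lies flat and at rest, wholly inside the bay (both ends behind the line of the open side, to 3 mm, and between the side walls), within 0.2 rad of parallel to the back wall, and every other loose thing is within 25 mm of where it stood (x of bar_end_a in the frame of bay between -0.036 and 0.05 m and y of bar_end_a in the frame of bay between -0.153 and 0.153 m and x of bar_end_b in the frame of bay between -0.036 and 0.05 m and y of bar_end_b in the frame of bay between -0.153 and 0.153 m and angle between the y axis of bar_mid and the y axis of bay, either way round below 0.2 rad and height (world z) of bar_mid between 0.005 and 0.013 m and angle between bar_mid's own z axis and vertical below 0.1 rad and linear speed of bar below 0.01 m/s and distance of each of screwdriver, cartridge, jar, phone, air_can, dish, brush from where it was at the start of the episode below 0.025 m); the robot touches nothing.
It fails at once if the bar is lifted off the bench or tipped (height (world z) of bar_mid above 0.021 m or angle between bar_mid's own z axis and vertical above 0.25 rad).
It fails at once if a bystander is pushed away (distance of any of screwdriver, cartridge, jar, phone, air_can, dish, brush from where it was at the start of the episode above 0.025 m).
It also fails if it takes over 54 s, if anything falls off the work surface, if the arm or the gripper's body presses on something with over 40 N, if the wrist force passes 120 N, or if a joint passes its speed limit or range.

ROBOT

A 7-joint arm with a two-finger parallel gripper is mounted at the origin on the work surface. World frame = base frame: x ahead of the robot, y to its left, z up, the work surface at z = 0. Lengths are in m, angles in rad, forces in N, time in s.
With the tool pointing down it reaches from about 0.425 to 0.925 m from the base axis. Payload 6.8 kg.
Tool frame: the origin (TCP) lies at the very end of the fingers, on their centre line; the grasp point (between the pads) lies 19 mm behind it (r.tcp_to_grasp is the distance from the TCP to the grasp point, in m); z points along the fingers, y is the line along which they close (so a half turn about z gives the same grasp; the last joint's range is limited). The gripper opens to 85 mm and grips with 20 to 120 N. Pads are 22 mm wide; open, the fingers measure 114 mm over their backs; the gripper's body (76 mm by 85 mm) begins 54 mm behind the grasp point. The pads swing forward as they close: fully open they stand 13 mm farther back than shut.
Start: joints at [1.136, 0.477, 0.022, 1.555, -0.011, 1.109, -0.083], TCP at [0.217, -0.639, 0.194] pointing down, gripper open.
Joint ranges: [-2.96, 2.96], [-0.34, 2.1], [-1.41, 1.46], [0.24, 2.44], [-1.37, 4.51], [0.17, 1.92], [-2.96, 2.96]. Speed limits (rad/s): [2.39, 2.39, 3.14, 3.14, 3.14, 3.14, 3.14].

INTERFACE

Orientations are given as a rotation vector (axis times angle).
In Python, from bench import r gives the robot as it stands.
- The arm moves only by the tool step_arm, never from a script. Its argument "moves" is a list of rows, each a list of 7 numbers: the shift along the tool's x, y, z in mm, then the turn, a rotation vector about the tool's x, y, z in rad, then the finger opening in mm, from 0 to 85.4. A call has 1 to 8 rows; each row is the pose to reach, as a shift and turn from the pose commanded when the call began, along the tool's axes at that moment; what a row does not reach only later rows make up. A row lasts 1/10 s, in which the tool goes at most 50 mm and 8.59 degrees, less where a joint would pass 70% of its speed; a pose out of reach is approached as far as the arm can. A call with a gripper value outside its range is refused whole. The fingers move at their own pace and stop on an object; "grip_force" is the grip in N (left out, the last holds). Time passes only in rows, so rows that repeat a pose let the fingers close. It gives the time, the measured TCP pose, the force, the opening and the grip force at its end, in the units of the state.
- r.get_obs(): the state, without advancing time (a new reading comes with each control period).
- r.grab_frame(name): name is "scene" or "top" or "wrist"; returns a dict with "image" (420x560x3 uint8, red, green, blue), "depth" (420x560 float32, m along the optical axis (not along the pixel's ray), 0 where there is no reading), "mtx" (3x3 intrinsics, pixels), "rvec" (rotation vector, rad) and "tvec" (3), from world to camera coordinates, as OpenCV has them. Camera axes: x right, y down, z forward; pixel columns grow to the right and rows downward; lengths in m; the calibration is good to about 2 mm. A picture is of the moment at which its call begins.
- r.hand_in(): hands the job in; it is judged then, once.
The state is a dict: "clock": time; "joints": joint angles; "qvel": joint speeds; "tau": joint torques, N m; "tcp_pos": TCP position; "orientation": TCP orientation; "contact_force": force on the tool from outside, world axes, zero at the start; "moment": the same for the moment, N m; "grip_width": finger opening in m; "gripper_force": force on a finger pad.
Only numpy, scipy, OpenCV 4.12 (cv2) and the standard library are available. Lean on these libraries where they do the work, as an engineer would, in place of code of your own. Each camera call takes 0.05 s, during which the arm holds its last target. There are 200 camera calls.

## Working session

There is one attempt and no reset: what is moved stays moved. The work goes in short steps, Python scripts to look and compute and a tool call to move; the robot and the scene stay as the last step left them, time stands still between calls to the robot, and variables do not carry over. Pictures are saved under pics/ and viewed, at most 10 in all, crops included, and the job is handed in when it is done.

Besides the shell and the picture viewer there is one more tool, called after "Emit:" as name(argument=value, ...) on one line, values as JSON. step_arm: Moves the arm, as the interface text tells. Its arguments: {"type":"object","properties":{"moves":{"type":"array","items":{"type":"array","items":{"type":"number"}}},"grip_force":{"type":"number"}},"required":["moves"]}

```bash
mkdir -p pics; ls; cat > h.py <<'E'
import numpy as np,cv2
from bench import r
def snap(n,f):
    d=r.grab_frame(n); np.savez('pics/'+f+'.npz',**d)
    cv2.imwrite('pics/'+f+'.png',d['image'][:,:,::-1]); return d
def w(d,u,v,z=None):
    K=d['mtx'];R=cv2.Rodrigues(np.array(d['rvec']))[0];t=np.array(d['tvec']).ravel()
    ray=np.linalg.inv(K)@[u,v,1]
    c=-R.T@t; q=R.T@ray
    s=d['depth'][int(v),int(u)] if z is None else (z-c[2])/q[2]
    return c+s*q
E
python3 - <<'E'
from h import *
for n in('top','scene'): snap(n,n+'0')
a=cv2.imread('pics/top0.png');cv2.imwrite('pics/top0b.png',cv2.resize(a,(800,600)))
o=r.get_obs();print(o['clock'],o['tcp_pos'],o['orientation'],o['contact_force'])
E
```

```text
pics
0.1 [ 0.21647586 -0.63873103  0.19292632] [-3.09816437e+00 -5.10853337e-01  6.17500897e-04] [-0.28458088  0.27717835  0.28131383]
```

View pics/top0b.png

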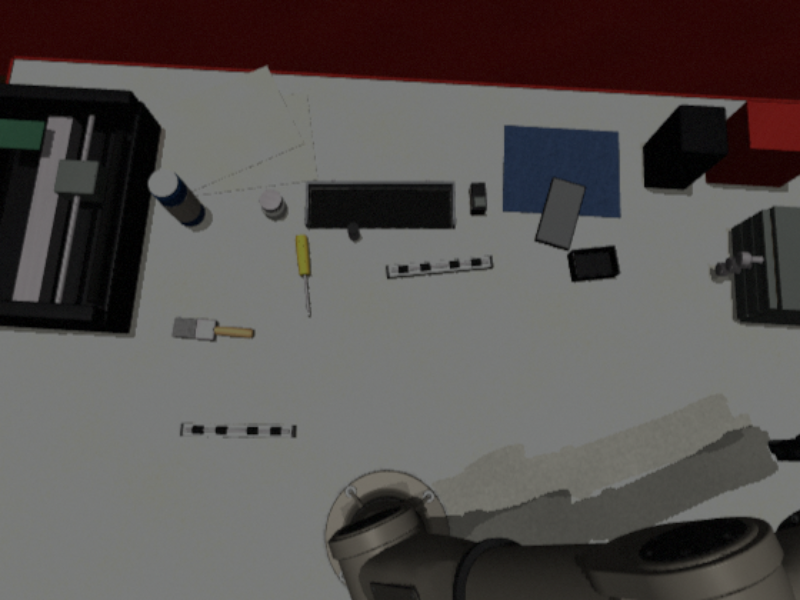

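View pics/scene0.png

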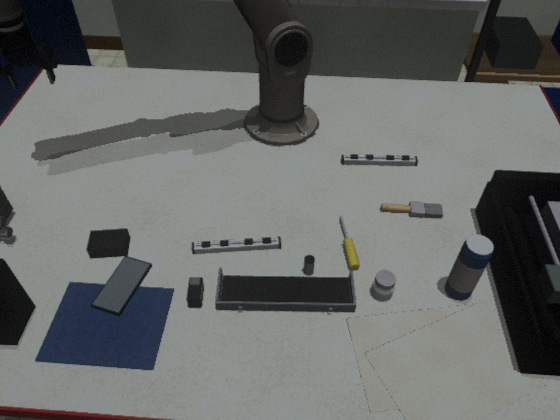

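The pictures show two things that look like the bar: one at (440,266) in the enlarged top view, in front of the bay, and one at (238,430), front left. The one farthest right is at (440,266). The bay is at (380,205), the post at about (353,231). I'll check this in one close crop.

```bash
python3 - <<'E'
from h import *
a=cv2.imread('pics/top0.png')[115:215,200:360];a=cv2.convertScaleAbs(a,alpha=1.8)
cv2.imwrite('pics/c0.png',cv2.resize(a,(800,500),interpolation=cv2.INTER_CUBIC))
E
```

```text
(no output)
```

View pics/c0.png

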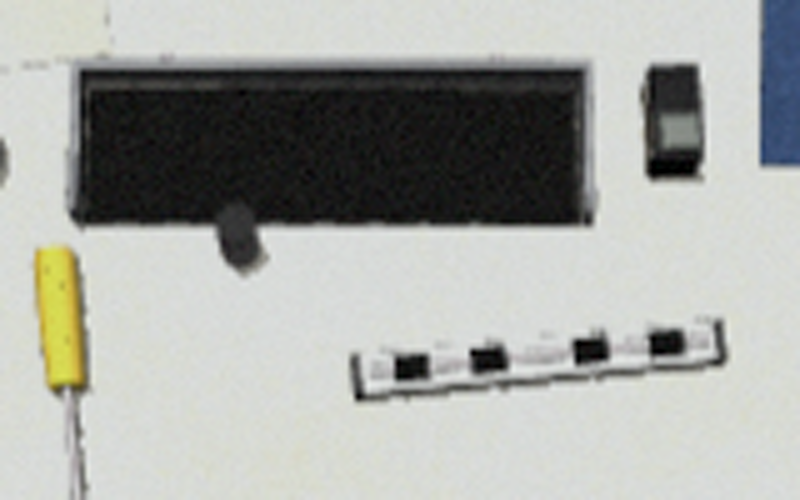

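The close crop confirms a 220 mm bar with four rollers, from crop (356,378) to (722,341), right of the post. Post cap is at (238,212), and the bay's front inside corners are at (80,222) and (587,222).

```bash
cat >> h.py <<'E'
def C(d,u,v,z): return w(d,200+u/5-.4,115+v/5-.4,z)
BO=None
E
python3 - <<'E'
from h import *
d=dict(np.load('pics/top0.npz'))
R=cv2.Rodrigues(d['rvec'])[0];print('cam',-R.T@d['tvec'].ravel())
np.set_printoptions(precision=4,suppress=True)
for n,u,v,z in [('FL',80,222,0),('FR',587,222,0),('BLtop',79,68,.03),('BRtop',586,68,.03),('FLout',70,220,.0),('FRout',594,222,0),('postfoot',245,262,0),('posttop',238,212,.05),('A',356,378,.014),('B',722,341,.014),('sdtip',72,490,0),('sdhandle',60,250,.02),('cartL',645,175,0),('cartR',702,175,0),('dish',0,0,0)]:
    print(n,C(d,u,v,z))
for u,v in((570,283),(618,277),(540,242),(305,316)): print(w(d,u*.7,v*.7,0))
E
```

```text
cam [0.1885201  0.00802062 1.24592331]
FL [0.5984 0.2046 0.    ]
FR [ 0.6173 -0.1006  0.    ]
BLtop [0.6848 0.2092 0.03  ]
BRtop [ 0.7038 -0.0936  0.03  ]
FLout [0.5992 0.2107 0.    ]
FRout [ 0.6176 -0.1048  0.    ]
postfoot [0.5794 0.1035 0.    ]
posttop [0.5936 0.1059 0.05  ]
A [0.508  0.0322 0.014 ]
B [ 0.5438 -0.1817  0.014 ]
sdtip [0.4338 0.1944 0.    ]
sdhandle [0.5737 0.2117 0.02  ]
cartL [ 0.6494 -0.1346  0.    ]
cartR [ 0.6516 -0.1691  0.    ]
dish [0.7387 0.2669 0.    ]
[ 0.511  -0.3476  0.    ]
[ 0.53   -0.4472  0.    ]
[ 0.5959 -0.2848  0.    ]
[0.4081 0.1935 0.    ]
```

Emit:
step_arm(moves=[[0,0,0,0,0,0.13,0],[0,0,0,0,0,0.265,0],[0,0,0,0,0,0.265,0]])

```text
clock: 0.4
tcp_pos: [0.2166, -0.6389, 0.1932]
orientation: [-3.139, -0.095, 0.001]
contact_force: [0.3, 0.4, -0.3]
grip_width: 0.0441
gripper_force: 0.0
```

```bash
cat >> h.py <<'E'
np.set_printoptions(precision=4,suppress=True)
BO=np.array([.651,.055,0]);th=.062
RB=np.array([[np.cos(th),-np.sin(th),0],[np.sin(th),np.cos(th),0],[0,0,1]])
def bay(p): return 1000*(RB.T@(np.array(p)-BO))
def st():
    o=r.get_obs();R=cv2.Rodrigues(np.array(o['orientation']))[0]
    print('t',o['clock'],'bay mm',bay(o['tcp_pos']),'yaw-th',np.arctan2(R[1,0],R[0,0])-th,'tilt',R[2,2],'F',o['contact_force'],o['grip_width'])
E
python3 -c "
from h import *
st()
for p in [[.508,.0322,0],[.5438,-.1817,0]]: print(bay(p))"
```

```text
t 0.4 bay mm [-476.5557 -665.6968  193.2481] yaw-th -0.0013646769763717426 tilt -0.9999994697251502 F [ 0.2555  0.3911 -0.3154] 0.04414145068499352
[-144.1379  -13.8959    0.    ]
[-121.66   -229.6031    0.    ]
```

Emit:
step_arm(moves=[[44,-49,0,0,0,0,0],[355,-390,90,0,0,0,0],[355,-390,90,0,0,0,0],[355,-390,90,0,0,0,0],[355,-390,90,0,0,0,0],[355,-390,90,0,0,0,0],[355,-390,90,0,0,0,0],[355,-390,90,0,0,0,0]])

```text
clock: 1.2
tcp_pos: [0.4642, -0.3304, 0.1287]
orientation: [3.14, 0.103, 0.0]
contact_force: [-0.2, -0.5, 0.1]
grip_width: 0.0001
gripper_force: 0.0
```

```bash
python3 -c "
from h import *
st()"
```

```text
t 1.2 bay mm [-210.2793 -373.1142  128.7111] yaw-th 0.0038358699875531144 tilt -0.9999999460704116 F [-0.244  -0.5266  0.0861] 6.027927184578591e-05
```

Emit:
step_arm(moves=[[89,-98,30,0,0,0,0],[89,-98,30,0,0,0,0],[89,-98,30,0,0,0,0],[89,-98,80,0,0,0,0],[89,-98,105,0,0,0,0],[89,-98,105,0,0,0,0]])

```text
clock: 1.8
tcp_pos: [0.5429, -0.2273, 0.0202]
orientation: [-3.137, -0.103, 0.011]
contact_force: [0.0, 0.1, -0.0]
grip_width: 0.0001
gripper_force: 0.0
```

```bash
python3 -c "
from h import *
st()"
```

```text
t 1.8 bay mm [-125.3961 -275.0409   20.1771] yaw-th 0.003916598044519645 tilt -0.99996970423331 F [ 0.0497  0.1161 -0.0105] 0.0001277398941087058
```

Emit:
step_arm(moves=[[4,0,13,0,0,0,0],[4,-12,13,0,0,0,0],[4,-24,13,0,0,0,0],[4,-34,13,0,0,0,0],[4,-42,13,0,0,0,0],[4,-50,13,0,0,0,0],[4,-58,13,0,0,0,0],[4,-65,13,0,0,0,0]])

```text
clock: 2.6
tcp_pos: [0.5461, -0.163, 0.0111]
orientation: [3.14, 0.097, 0.0]
contact_force: [-0.6, -0.1, 0.1]
grip_width: 0.0001
gripper_force: 0.0
```

Emit:
step_arm(moves=[[0,15,0,0,0,0,0],[0,25,-30,0,0,0,0],[0,25,-70,0,0,0,0],[-40,25,-70,0,0,0,0],[-75,0,-70,0,0,0,0],[-75,-50,-70,0,0,0,0]])

```text
clock: 3.2
tcp_pos: [0.4632, -0.1237, 0.0808]
orientation: [3.138, 0.079, -0.005]
contact_force: [2.0, 0.4, -0.0]
grip_width: 0.0
gripper_force: 0.0
```

```bash
python3 - <<'E'
from h import *
st()
d=snap('top','top1')
a=cv2.convertScaleAbs(cv2.imread('pics/top1.png')[115:215,200:360],alpha=1.8)
cv2.imwrite('pics/c1.png',cv2.resize(a,(800,500),interpolation=cv2.INTER_CUBIC))
E
```

```text
t 3.2 bay mm [-198.5355 -166.7254   80.7632] yaw-th -0.011375835810822264 tilt -0.9999910575590358 F [ 1.9987  0.3866 -0.0037] 1.884443878195957e-05
```

View pics/c1.png

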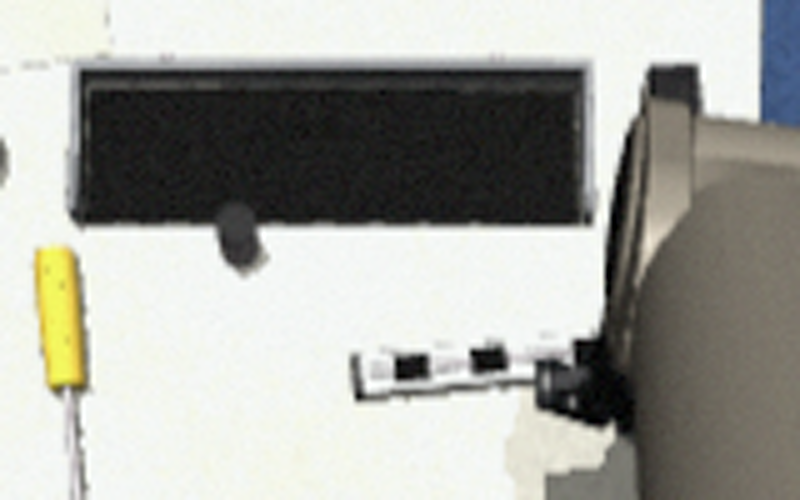

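The crop shows the bar's left end still at (356,378), so the push didn't move it. The fingers are at about (585,385). I'll compare where the tool should appear with where it does.

```bash
python3 - <<'E'
from h import *
d=dict(np.load('pics/top1.npz'))
def px(p):
    q=cv2.projectPoints(np.array([p],float),d['rvec'],d['tvec'],d['mtx'],None)[0].ravel()
    return (q+.4-[200,115])*5
for p in [[.4632,-.1237,.0808],[.4632,-.1237,.15],[.5461,-.163,.011],[.5438,-.1817,.018]]: print(px(p))
for u,v in((585,385),(560,375),(605,345),(420,380),(450,430)):
    x,y=200+u/5-.4,115+v/5-.4; print(u,v,w(d,x,y),d['depth'][int(y),int(x)])
for n in ('scene',): snap(n,'scene1')
a=cv2.convertScaleAbs(cv2.imread('pics/scene1.png')[180:330,150:390],alpha=1.6)
cv2.imwrite('pics/s1.png',cv2.resize(a,(800,500),interpolation=cv2.INTER_CUBIC))
E
```

```text
[632.6892 442.9846]
[648.7849 413.3771]
[689.6262 336.7929]
[723.067 339.234]
585 385 [ 0.4575 -0.0835  0.222 ] 1.0571709
560 375 [ 0.4654 -0.0722  0.2084] 1.0722702
605 345 [ 0.4593 -0.0859  0.289 ] 0.99218374
420 380 [ 0.5058 -0.0052  0.0269] 1.2587796
450 430 [ 0.4831 -0.0248  0.0014] 1.2784708
```

View pics/s1.png

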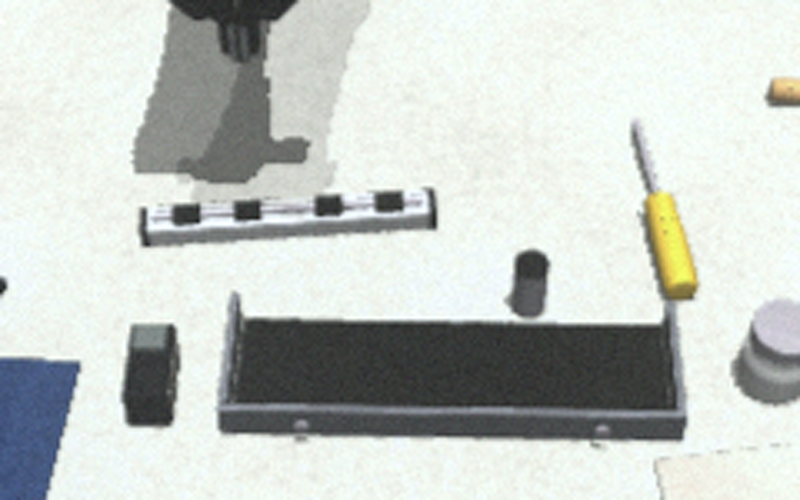

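```bash
python3 - <<'E'
from h import *
d=dict(np.load('pics/scene1.npz'));st()
print(cv2.projectPoints(np.array([[.4632,-.1237,.0808],[.5461,-.163,.011],[.5438,-.1817,.009],[.508,.0322,.009]]),d['rvec'],d['tvec'],d['mtx'],None)[0])
print(w(d,193,246,.018),w(d,280,240,.018), w(d,223,197),w(d,223,197,.08))
E
```

```text
t 3.3 bay mm [-193.9246 -156.8464   81.1857] yaw-th 0.005481329128371723 tilt -0.9999976903564363 F [ 1.1032 -0.1275 -0.2897] 0.0002617788355639496
[[[219.0796 206.4457]]

 [[200.4614 249.2236]]

 [[193.2616 248.5447]]

 [[280.2947 242.6212]]]
[ 0.543  -0.1814  0.018 ] [0.507  0.0313 0.018 ] [ 0.4734 -0.1089  0.1253] [ 0.4289 -0.1192  0.08  ]
```

```bash
python3 - <<'E'
from h import *
st();o=r.get_obs();print(o['tcp_pos'])
d=snap('scene','scene2')
print(cv2.projectPoints(np.array([o['tcp_pos']]),d['rvec'],d['tvec'],d['mtx'],None)[0].ravel())
for v in range(186,214):
    P=[w(d,u,v) for u in range(208,242)]
    P=np.array([p for p in P if .03<p[2]<.3])
    if len(P): print(v,len(P),P.min(0),P.max(0))
E
```

```text
t 3.3 bay mm [-193.9246 -156.8464   81.1857] yaw-th 0.005481329128371723 tilt -0.9999976903564363 F [ 1.1032 -0.1275 -0.2897] 0.0002617788355639496
[ 0.4672 -0.1136  0.0812]
[222.8833 207.7264]
186 18 [ 0.4712 -0.1394  0.1594] [ 0.4818 -0.0866  0.1691]
187 13 [ 0.4605 -0.1267  0.1467] [ 0.4806 -0.102   0.1646]
188 13 [ 0.4576 -0.128   0.1406] [ 0.4774 -0.1019  0.1591]
189 13 [ 0.4608 -0.1278  0.1404] [ 0.4792 -0.1024  0.1576]
190 13 [ 0.4616 -0.1285  0.1377] [ 0.4784 -0.1025  0.1528]
191 12 [ 0.4645 -0.1264  0.1373] [ 0.4776 -0.1021  0.1496]
192 12 [ 0.4639 -0.1267  0.1333] [ 0.4776 -0.1024  0.1458]
193 12 [ 0.4669 -0.1269  0.1329] [ 0.4775 -0.102   0.1429]
194 12 [ 0.4681 -0.1267  0.1308] [ 0.477  -0.102   0.1384]
195 11 [ 0.4692 -0.1277  0.1283] [ 0.4771 -0.1044  0.1352]
196 10 [ 0.4707 -0.1256  0.1249] [ 0.4803 -0.1039  0.1352]
197 5 [ 0.4745 -0.1181  0.1265] [ 0.4785 -0.1086  0.1302]
198 6 [ 0.4725 -0.1215  0.1201] [ 0.4791 -0.1082  0.1274]
```

```bash
python3 - <<'E'
from h import *
d=dict(np.load('pics/scene2.npz'))
for v in range(194,212,2): print(v,d['depth'][v,214:234].round(3), d['image'][v,214:234,0])
snap('wrist','wrist2')
a=cv2.imread('pics/scene2.png')[150:230,170:280];b=cv2.imread('pics/wrist2.png')
cv2.imwrite('pics/sw.png',cv2.convertScaleAbs(np.hstack([cv2.resize(a,(400,300),interpolation=2),cv2.resize(b,(400,300))]),alpha=1.8))
E
```

```text
194 [1.336 1.148 1.155 1.15  1.15  1.146 1.148 1.148 1.147 1.154 1.152 1.153
 1.157 1.341 1.34  1.34  1.345 1.336 1.335 1.338] [ 82  52  30  38  49  46  35  47  51  42  35  29  37  54  66  64 113 127
 130 132]
196 [1.334 1.332 1.157 1.161 1.154 1.15  1.146 1.155 1.149 1.155 1.154 1.156
 1.336 1.335 1.338 1.33  1.331 1.331 1.333 1.334] [ 86  82  53  35  49  53  36  42  52  42  33  40  58  65  62 111 127 129
 127 128]
198 [1.323 1.334 0.    1.329 1.163 1.154 1.16  1.153 1.154 1.154 1.332 1.33
 1.325 1.331 1.332 1.328 1.329 1.332 1.331 1.327] [ 90  88  90  89  67  53  40  38  46  47  62  66  66  69  65 114 132 133
 131 135]
200 [1.323 1.32  1.323 1.322 1.324 1.326 1.326 1.323 1.325 1.325 1.326 1.33
 1.321 1.326 1.32  1.326 1.325 1.323 1.324 1.322] [ 83  89  88  88  85  86  86  78  67  66  64  65  65  66 106 125 128 126
 129 132]
202 [1.323 1.315 1.318 1.32  1.317 1.32  1.317 1.312 1.322 1.316 1.319 1.318
 1.319 1.32  1.321 1.313 1.319 1.318 1.321 1.321] [ 84  89  86  85  91  86  71  67  63  64  64  68  66  66  67 115 132 128
 129 129]
204 [1.31  1.307 1.311 1.313 1.313 1.315 1.312 1.31  1.317 1.311 1.316 1.313
 1.31  1.314 1.316 1.31  1.308 1.314 1.313 1.312] [ 86  86  90  84  82  88  74  65  67  64  63  66  66  59  64  66 115 131
 132 128]
206 [1.304 1.307 1.304 1.311 1.31  1.307 1.311 1.307 1.306 1.309 1.304 1.313
 1.308 1.31  1.308 1.31  1.313 1.308 1.31  1.308] [ 87  88  87  86  87  77  70  69  69  70  64  64  68  66  65  65 113 130
 131 133]
208 [1.303 1.307 1.301 1.306 1.31  1.307 1.304 1.305 1.302 1.302 1.303 1.303
 1.306 1.301 1.3   1.302 1.304 1.303 1.308 1.302] [ 85  90  90  89  72  69  68  61  64  68  64  65  67  66  67  66 115 134
 130 131]
210 [1.297 1.301 1.301 1.294 1.302 1.295 1.3   1.298 1.297 1.296 1.295 1.298
 1.297 1.301 1.299 1.295 1.296 1.299 1.297 1.298] [ 86  84  86  91  72  63  66  68  68  64  67  66  63  67  70  69 113 129
 130 133]
```

View pics/sw.png

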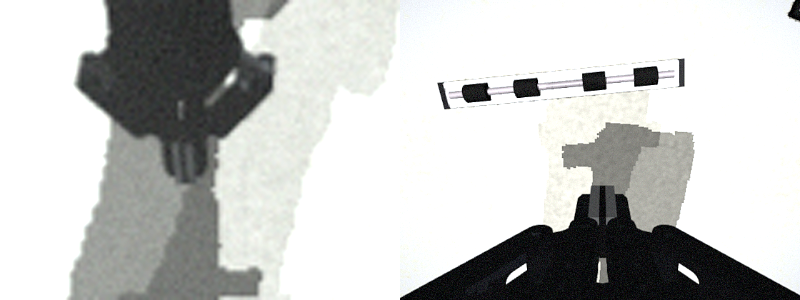

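The fingertips show at about z = 0.12 in the depth image while the TCP reads 0.081, so they seem to sit about 37 mm above the reported TCP. The first push went over the bar. I'll go back to the right end and check the height on the way down.

Emit:
step_arm(moves=[[35,50,0,0,0,0,0],[73,118,0,0,0,0,0],[73,118,0,0,0,0,0],[73,118,30,0,0,0,0],[73,118,60,0,0,0,0],[73,118,75,0,0,0,0],[73,118,75,0,0,0,0]])

```text
clock: 4.1
tcp_pos: [0.5463, -0.2323, 0.0036]
orientation: [-3.139, -0.095, 0.007]
contact_force: [0.0, 0.1, 0.1]
grip_width: -0.0002
gripper_force: 0.0
```

```bash
cat >> h.py <<'E'
def tip():
    d=r.grab_frame('scene');o=r.get_obs();p=np.array(o['tcp_pos'])
    v,u=np.mgrid[150:290,120:330];D=d['depth'][150:290,120:330]
    R=cv2.Rodrigues(d['rvec'])[0];c=np.stack([u,v,1+0*u],-1)@np.linalg.inv(d['mtx']).T*D[...,None]
    W=(c-d['tvec'].ravel())@R
    m=(D>0)&(abs(W[...,0]-p[0])<.025)&(abs(W[...,1]-p[1])<.025)&(W[...,2]>.012)
    z=np.sort(W[...,2][m]);print('tip z',z[:6],'n',len(z))
E
python3 -c "
from h import *
st();tip()"
```

```text
t 4.1 bay mm [-122.3467 -280.2923    3.65  ] yaw-th -0.0014505425001663935 tilt -0.9999896121520678 F [0.0218 0.1093 0.0811] -0.00022458805275722785
tip z [0.0418 0.0456 0.0462 0.048  0.0482 0.0493] n 589
```

Emit:
step_arm(moves=[[0,0,12,0,0,0,0],[0,0,22,0,0,0,0],[0,0,27,0,0,0,0],[0,0,27,0,0,0,0]])

```text
clock: 4.55
tcp_pos: [0.5477, -0.2314, -0.0217]
orientation: [-3.14, -0.097, 0.002]
contact_force: [-0.3, -0.0, 1.1]
grip_width: 0.0003
gripper_force: 0.0
```

```bash
python3 -c "
from h import *
st();tip()"
```

```text
t 4.55 bay mm [-120.8219 -279.4134  -21.704 ] yaw-th 4.722532037837457e-05 tilt -0.9999992297492587 F [-0.2797 -0.0181  1.099 ] 0.0003320297220960261
tip z [0.0182 0.0203 0.0204 0.0208 0.023  0.023 ] n 562
```

Emit:
step_arm(moves=[[0,0,3,0,0,0,0],[0,0,6,0,0,0,0],[0,0,8,0,0,0,0],[0,0,8,0,0,0,0]])

```text
clock: 5.0
tcp_pos: [0.5481, -0.2316, -0.0293]
orientation: [-3.14, -0.097, 0.001]
contact_force: [0.1, -0.0, 0.7]
grip_width: 0.0
gripper_force: 0.0
```

Emit:
step_arm(moves=[[0,-15,0,0,0,0,0],[0,-28,0,0,0,0,0],[0,-36,0,0,0,0,0],[0,-44,0,0,0,0,0],[0,-52,0,0,0,0,0],[0,-60,0,0,0,0,0],[0,-67,0,0,0,0,0],[0,-72,0,0,0,0,0]])

```text
clock: 5.8
tcp_pos: [0.5439, -0.1592, -0.029]
orientation: [3.14, 0.098, 0.0]
contact_force: [-0.4, -1.1, 0.3]
grip_width: -0.0
gripper_force: 0.8
```

```bash
cat >> h.py <<'E'
def bar(n='scene'):
    "bar pose in bay mm from depth points of height 12-24 mm, outside other things"
    d=r.grab_frame(n);D=d['depth'];v,u=np.mgrid[0:420,0:560]
    R=cv2.Rodrigues(d['rvec'])[0];c=np.stack([u,v,1+0*u],-1)@np.linalg.inv(d['mtx']).T*D[...,None]
    W=((c-d['tvec'].ravel())@R-BO)@RB*1000
    x,y,z=W[...,0],W[...,1],W[...,2]
    m=(D>0)&(z>13)&(z<34)&(x>-230)&(x<42)&(y<125)&(y>-290)
    m&=~((abs(x+60)<28)&(abs(y-54)<28))&~((x>-52)&(abs(y)>143))
    p=bay(r.get_obs()['tcp_pos']);m&=~((abs(x-p[0])<20)&(abs(y-p[1])<22))
    n,l,s,_=cv2.connectedComponentsWithStats(m.astype(np.uint8));k=1+s[1:,4].argmax()
    P=np.stack([x,y],-1)[l==k].astype(np.float32)
    (cx,cy),wh,_=rc=cv2.minAreaRect(P);b=cv2.boxPoints(rc)
    e=sorted([(b[i]+b[(i+1)%4])/2 for i in range(4)],key=lambda q:np.hypot(q[0]-cx,q[1]-cy))[2:]
    e.sort(key=lambda q:-q[1]);print('A',e[0],'B',e[1],'size',wh,'n',len(P),'yaw',np.arctan2(-(e[0]-e[1])[0],(e[0]-e[1])[1]))
E
python3 -c "
from h import *
st();bar();bar('top')"
```

```text
t 5.8 bay mm [-120.2139 -207.1274  -29.0011] yaw-th 8.833227155623236e-05 tilt -0.9999999968018528 F [-0.4091 -1.1258  0.2808] -4.821630598308038e-05
A [-147.7686   22.5872] B [-124.4708 -185.3982] size (30.625770568847656, 209.28623962402344) n 764 yaw 0.111551695
A [-146.855    26.1956] B [-125.2131 -173.2353] size (26.183250427246094, 200.6017608642578) n 537 yaw 0.10809517
```

Emit:
step_arm(moves=[[0,15,0,0,0,0,0],[0,15,-45,0,0,0,0],[-30,0,-65,0,0,0,0],[-70,-40,-65,0,0,0,0],[-70,-85,-65,0,0,0,0],[-70,-130,-65,0,0,0,0],[-70,-175,-65,0,0,0,0],[-70,-215,-65,0,0,0,0]])

```text
clock: 6.7
tcp_pos: [0.461, 0.0513, 0.0363]
orientation: [-3.14, -0.095, -0.001]
contact_force: [0.7, 0.1, 0.6]
grip_width: 0.0003
gripper_force: 0.0
```

Emit:
step_arm(moves=[[0,0,0,0,0,0,0],[0,0,30,0,0,0,0],[0,0,55,0,0,0,0],[0,0,65,0,0,0,0],[0,0,65,0,0,0,0]])

```text
clock: 7.2
tcp_pos: [0.4599, 0.049, -0.0301]
orientation: [3.139, 0.095, -0.004]
contact_force: [0.2, 0.3, -0.0]
grip_width: 0.0003
gripper_force: 0.0
```

```bash
python3 -c "
from h import *
st();bar('scene')"
```

```text
t 7.2 bay mm [-191.0821    5.8884  -30.0729] yaw-th -0.0017709037098948693 tilt -0.999995811086318 F [ 0.2097  0.2852 -0.02  ] 0.0002600163287507575
A [-146.3424   23.7482] B [-123.9557 -195.1171] size (30.9283447265625, 220.00723266601562) n 807 yaw 0.101930894
```

Emit:
step_arm(moves=[[14,0,0,0,0,0,0],[24,0,0,0,0,0,0],[34,0,0,0,0,0,0],[44,0,0,0,0,0,0],[54,0,0,0,0,0,0],[64,0,0,0,0,0,0],[74,0,0,0,0,0,0],[84,0,0,0,0,0,0]])

```text
clock: 8.05
tcp_pos: [0.5453, 0.0555, -0.0291]
orientation: [3.14, 0.097, -0.0]
contact_force: [0.2, 0.4, -0.2]
grip_width: -0.0
gripper_force: 0.5
```

```bash
python3 -c "
from h import *
st();bar('scene')"
```

```text
t 8.05 bay mm [-105.5026    7.0998  -29.1185] yaw-th -0.00031530376233899343 tilt -0.9999999656922856 F [ 0.1944  0.3795 -0.2021] -1.854926549631798e-05
A [-74.8397  17.5421] B [-144.8725 -191.512 ] size (220.4727783203125, 28.753686904907227) n 769 yaw -0.3232483
```

Emit:
step_arm(moves=[[10,1,0,0,0,0,0],[20,3,0,0,0,0,0],[30,6,0,0,0,0,0],[40,9,0,0,0,0,0],[48,12,0,0,0,0,0]])

```text
clock: 8.6
tcp_pos: [0.5943, 0.0463, -0.029]
orientation: [3.14, 0.097, 0.001]
contact_force: [-1.3, -0.3, 0.0]
grip_width: -0.0002
gripper_force: 0.4
```

```bash
python3 -c "
from h import *
st();bar('scene')"
```

```text
t 8.6 bay mm [-57.1225  -5.1884 -29.0322] yaw-th -0.0004957549703065445 tilt -0.9999999154111046 F [-1.254  -0.2677  0.0481] -0.00022686791569122142
A [-21.8954  -3.3105] B [-159.0245 -178.0879] size (222.1520233154297, 27.598228454589844) n 790 yaw -0.6652755
```

Emit:
step_arm(moves=[[-12,-9,0,0,0,0,0],[-12,-9,-45,0,0,0,0],[-20,0,-65,0,0,0.1,0],[-45,45,-65,0,0,0.2,0],[-70,85,-65,0,0,0.32,0],[-95,125,-65,0,0,0.44,0],[-115,165,-65,0,0,0.56,0],[-126,203,-65,0,0,0.665,0]])

```text
clock: 9.45
tcp_pos: [0.4769, -0.1643, 0.036]
orientation: [-2.998, 0.94, 0.002]
contact_force: [1.0, -0.5, 0.1]
grip_width: 0.0
gripper_force: 0.0
```

Emit:
step_arm(moves=[[0,0,0,0,0,0,0],[0,0,30,0,0,0,0],[0,0,55,0,0,0,0],[0,0,65,0,0,0,0],[0,0,65,0,0,0,0]])

```text
clock: 9.95
tcp_pos: [0.4786, -0.1623, -0.0301]
orientation: [-3.0, 0.931, 0.005]
contact_force: [0.3, 0.6, 0.7]
grip_width: -0.0001
gripper_force: 0.0
```

```bash
python3 -c "
from h import *
st();bar('scene')"
```

```text
t 9.95 bay mm [-185.5318 -206.2272  -30.0849] yaw-th -0.6636961384735429 tilt -0.999995298225931 F [0.3398 0.6331 0.6752] -0.0001057350331473146
A [-20.7071  -2.3662] B [-158.9032 -177.2222] size (222.87384033203125, 27.625988006591797) n 826 yaw -0.6688244
```

Emit:
step_arm(moves=[[3,-12,0,0,0,0,0],[3,-24,0,0,0,0,0],[3,-33,0,0,0,0,0],[3,-42,0,0,0,0,0],[3,-51,0,0,0,0,0],[3,-60,0,0,0,0,0],[3,-69,0,0,0,0,0]])

```text
clock: 10.7
tcp_pos: [0.5217, -0.1097, -0.0283]
orientation: [2.998, -0.935, 0.001]
contact_force: [-3.6, -4.5, 7.6]
grip_width: -0.0001
gripper_force: 4.2
```

```bash
python3 -c "
from h import *
st();bar('scene')"
```

```text
t 10.7 bay mm [-139.2898 -156.38    -28.2653] yaw-th -0.6665177705324434 tilt -0.9999985388294705 F [-3.6189 -4.4684  7.5595] -5.259518637448584e-05
A [-1.1242 28.0996] B [-128.5364 -139.0228] size (210.15176391601562, 27.018661499023438) n 790 yaw -0.65138316
```

Emit:
step_arm(moves=[[0,-9,0,0,0,0,0],[0,-18,0,0,0,0,0],[0,-26,0,0,0,0,0],[0,-34,0,0,0,0,0]])

```text
clock: 11.15
tcp_pos: [0.5409, -0.0818, -0.0283]
orientation: [2.998, -0.935, 0.0]
contact_force: [-3.7, -5.4, 7.5]
grip_width: 0.0003
gripper_force: 4.3
```

```bash
python3 -c "
from h import *
st();bar('scene')"
```

```text
t 11.15 bay mm [-118.401  -129.6634  -28.2655] yaw-th -0.6664482711712978 tilt -0.9999984739138199 F [-3.7443 -5.4177  7.4945] 0.0003315907951178821
A [17.8636 55.5995] B [-109.0219 -112.4743] size (210.59141540527344, 27.55741310119629) n 834 yaw -0.6466545
```

Emit:
step_arm(moves=[[0,-8,0,0,0,0,0],[0,-16,0,0,0,0,0],[0,-23,0,0,0,0,0],[0,-23,0,0,0,0,0]])

```text
clock: 11.6
tcp_pos: [0.5548, -0.0614, -0.0283]
orientation: [3.0, -0.932, 0.002]
contact_force: [-1.1, -2.3, 3.2]
grip_width: 0.0
gripper_force: 1.6
```

Emit:
step_arm(moves=[[0,12,0,0,0,0,0],[0,15,-40,0,0,0,0],[0,15,-70,0,0,0,0],[-30,0,-70,0,0,-0.12,0],[-60,0,-70,0,0,-0.24,0],[-60,0,-70,0,0,-0.24,0]])

```text
clock: 12.2
tcp_pos: [0.5006, -0.0252, 0.0407]
orientation: [-3.091, 0.557, 0.006]
contact_force: [0.3, 0.2, 0.2]
grip_width: -0.0001
gripper_force: 0.0
```

```bash
python3 -c "
from h import *
st();bar('scene')"
```

```text
t 12.2 bay mm [-155.0676  -70.725    40.7094] yaw-th -0.41879139073422367 tilt -0.9999933481023425 F [0.2936 0.2433 0.2483] -5.2264661873765905e-05
A [42.9736 84.4455] B [-103.7356  -99.1894] size (235.04327392578125, 33.68431854248047) n 904 yaw -0.6740809
```

Emit:
step_arm(moves=[[10,4,0,0,0,-0.14,0],[20,8,0,0,0,-0.28,0],[20,8,0,0,0,-0.419,0],[20,8,0,0,0,-0.419,0],[20,8,35,0,0,-0.419,0],[20,8,60,0,0,-0.419,0],[20,8,70,0,0,-0.419,0],[20,8,70,0,0,-0.419,0]])

```text
clock: 13.05
tcp_pos: [0.5192, -0.0424, -0.0302]
orientation: [3.14, 0.084, -0.005]
contact_force: [0.1, -0.2, 0.5]
grip_width: -0.0001
gripper_force: 0.0
```

```bash
python3 -c "
from h import *
st();bar('scene')"
```

```text
t 13.05 bay mm [-137.5659  -89.0731  -30.2275] yaw-th -0.008758675338322898 tilt -0.9999958476484732 F [ 0.0729 -0.1924  0.4795] -8.144901205808436e-05
A [32.9164 78.9697] B [-101.1521 -101.9898] size (225.2126007080078, 27.496809005737305) n 880 yaw -0.6376363
```

Emit:
step_arm(moves=[[12,0,0,0,0,0,0],[22,1,0,0,0,0,0],[31,3,0,0,0,0,0],[40,5,0,0,0,0,0],[49,8,0,0,0,0,0],[58,10,0,0,0,0,0]])

```text
clock: 13.7
tcp_pos: [0.5796, -0.0495, -0.0289]
orientation: [3.14, 0.087, 0.0]
contact_force: [-1.0, -0.9, 1.1]
grip_width: 0.0
gripper_force: 0.7
```

```bash
python3 -c "
from h import *
st();bar('scene')"
```

```text
t 13.7 bay mm [-77.7292 -99.8784 -28.9463] yaw-th -0.006689059360467882 tilt -0.9999999727478758 F [-1.0061 -0.9323  1.0792] 1.2015148257683473e-05
A [33.1317 92.165 ] B [ -56.0415 -109.537 ] size (220.5347137451172, 36.68832015991211) n 905 yaw -0.41626805
```

Emit:
step_arm(moves=[[9,1,0,0,0,0,0],[18,2,0,0,0,0,0],[27,3,0,0,0,0,0],[36,3,0,0,0,0,0],[45,3,0,0,0,0,0],[54,3,0,0,0,0,0]])

```text
clock: 14.35
tcp_pos: [0.6337, -0.0487, -0.0291]
orientation: [-3.14, -0.088, -0.0]
contact_force: [-0.8, -0.5, -0.3]
grip_width: -0.0002
gripper_force: 0.3
```

```bash
python3 -c "
from h import *
st();bar('scene');bar('top')"
```

```text
t 14.35 bay mm [ -23.6654 -102.4446  -29.0674] yaw-th -0.006068461283155156 tilt -0.9999999847226623 F [-0.7869 -0.5177 -0.3231] -0.0001972590647981249
A [ 12.397  109.7454] B [  -4.3976 -108.3032] size (218.6944580078125, 31.008365631103516) n 947 yaw -0.07687027
A [ 11.3282 112.7155] B [  3.0064 -38.0674] size (151.01229858398438, 27.183015823364258) n 388 yaw -0.05513476
```

Emit:
step_arm(moves=[[-12,0,0,0,0,0,0],[-18,0,-40,0,0,0,0],[-20,0,-90,0,0,0,0],[-40,30,-140,0,0,0,0],[-50,80,-140,0,0,0,0],[-50,130,-140,0,0,0,0],[-50,180,-140,0,0,0,0],[-50,180,-140,0,0,0,0]])

```text
clock: 15.25
tcp_pos: [0.5915, -0.2405, 0.1116]
orientation: [3.136, 0.072, 0.001]
contact_force: [-0.5, -0.1, -0.3]
grip_width: 0.0
gripper_force: 0.0
```

```bash
python3 - <<'E'
from h import *
st();bar('scene');snap('scene','s9');cv2.imwrite('pics/s9b.png',cv2.convertScaleAbs(cv2.imread('pics/s9.png'),alpha=1.6))
E
```

```text
t 15.25 bay mm [ -77.7149 -291.2074  111.6109] yaw-th -0.015798257600697564 tilt -0.999987951208954 F [-0.5286 -0.059  -0.3004] 7.585561479007787e-06
A [ 11.3138 109.9806] B [   1.5989 -109.0726] size (219.26858520507812, 29.255645751953125) n 987 yaw -0.04432045
```

View pics/s9b.png

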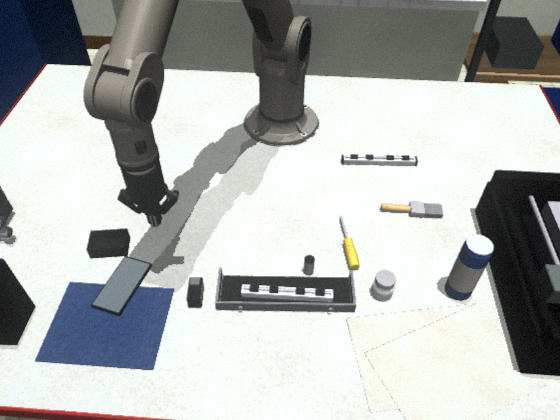

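The picture shows the bar lying flat inside the bay, from about (242,290) to (333,294). The other objects are where they started and the arm is clear, so I'm handing in.

```bash
python3 -c "
from bench import r
print(r.hand_in())"
```

```text
the job is handed in; nothing more can be done
None
```

I pushed the bar past the post into the bay, where it lies flat about 0.04 rad from parallel to the back wall with nothing else visibly moved, and handed in at about 15 s (no verdict shown); my first push passed over the bar because the fingertips sat about 37 mm above the reported TCP, so I then pushed lower.

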